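Fetch the round coral tile with the spatula

TASK

Pick up the spatula by its handle, slide its blade under the round coral tile on the draining rack and lift the tile clear of the rack. Lay the spatula down flat on the rubber mat with the tile still lying on its blade, and let go. Never touch the tile with the fingers.

Things in the scene. Friction and masses are not known exactly. Their poses are not given: they have to be found in the camera images.
- spatula: Spatula lying on the table, 220 g, underside all in one plane. Origin: on the underside at the place to grip (balance point), on the handle's centre line; x to the blade, z up. Steel blade x +35 to +115 mm, 46 wide, 3 thick; steel tang x +15 to +35, 16 wide, 3 thick; straight black handle x -95 to +15, 18 wide, 30 tall, flat upright sides.
- round_tile: The round one of three white ceramic tiles on the rack (the others, square and six-sided, may be in any bay): disc 90 mm across, 6 thick, 110 g, with a small branching stony coral in its middle, 34 mm high over all. Lies loose on the tops of its bay's two fins, near the bay's middle. Origin: centre of its underside, 45 mm above the table; z up, yaw arbitrary.
- rack: Grey draining rack, fixed, left or right of the middle. Base plate 100 (x) x 290 (y) x 6 mm; three bays, centres y -100, 0, +100. A bay is two upright fins along x, 84 long, 7 thick, tops 45 mm high, 68 mm free between: an open tunnel 6 to 45 mm high under the tile, entered by a blade pointing +x. Origin: base centre on the table; x from front (robot side) to back.
- mat_center (a point): Centre of the top surface of a black rubber mat fixed flat on the table, on the other side from the rack: 260 (x) x 150 (y) x 4 mm thick. x along its length, away from the robot, z up.
Things that resemble listed ones, but are neither listed nor needed, are in the scene too. Leave any purple look-alike of the round_tile alone.

How it is judged (in metres and radians):
On the way:
1. the round tile is lifted clear of the rack on the spatula's blade (its underside at least 60 mm above the table, 15 mm over the fins) (z of round_tile in the frame of rack above 0.06 m and contact force between round_tile and spatula above 0.3 N and angle between round_tile's own z axis and vertical below 0.35 rad and x of round_tile in the frame of spatula between 0.03 and 0.12 m), for 0.2 s.
At the end, for the whole second after the job is handed in: The spatula lies flat (within 7 degrees) and still on the mat, with the round tile lying flat (within 10 degrees) and still on its blade: the tile's centre over the blade (at most 5 mm past its ends, at most 24 mm from its centre line) and over the mat (x of round_tile in the frame of spatula between 0.03 and 0.12 m and y of round_tile in the frame of spatula between -0.024 and 0.024 m and z of round_tile in the frame of spatula between -0.002 and 0.012 m and x of round_tile in the frame of mat_center between -0.13 and 0.13 m and y of round_tile in the frame of mat_center between -0.075 and 0.075 m and angle between round_tile's own z axis and vertical below 0.17 rad and angle between spatula's own z axis and vertical below 0.12 rad and z of spatula in the frame of mat_center below 0.01 m and contact force between round_tile and spatula above 0.3 N and linear speed of each of round_tile, spatula below 0.02 m/s); the robot touches nothing.
It fails at once if the fingers touch the round tile (contact force between the fingers and round_tile above 0.2 N).
It also fails if it takes over 67 s, if anything falls off the work surface, if the arm or the gripper's body presses on something with over 40 N, if the wrist force passes 120 N, or if a joint passes its speed limit or range.

ROBOT

A 6-joint arm with a two-finger parallel gripper is mounted at the origin on the work surface. World frame = base frame: x ahead of the robot, y to its left, z up, the work surface at z = 0. Lengths are in mm, angles in rad, forces in N, time in s.
With the tool pointing down it reaches from about 300 to 775 mm from the base axis. Payload 14.6 kg.
Tool frame: the origin (TCP) lies midway between the tips of the shut fingers; the grasp point (between the pads) lies 19 mm behind it; z points along the fingers, y is the line along which they close (so a half turn about z gives the same grasp; the last joint's range is limited). The gripper opens to 94 mm and grips with 3 to 60 N. Pads are 16 mm wide; open, the fingers measure 119 mm over their backs; the gripper's body (75 mm by 177 mm) begins 78 mm behind the grasp point.
Start: joints at [-1.199, 0.3, 1.521, -0, 1.321, -0.067], TCP at [233.661, -497.887, 205.446] pointing down, gripper open.
Joint ranges: [-3.03, 3.03], [-0.79, 2.21], [0.23, 2.52], [-1.04, 4.18], [0, 3.07], [-2.55, 2.55]. Speed limits (rad/s): [2.22, 2.22, 2.57, 3.14, 3.14, 3.14].

INTERFACE

Orientations are given as [roll, pitch, yaw] about the fixed x, y, z axes, in that order (R = Rz(yaw) Ry(pitch) Rx(roll)).
In Python, from cell import manip, camera gives the robot as it stands.
- The arm moves only by the tool move_arm, never from a script. Its arguments are lists of equal length, an entry for each row: "dp": the shift along the world's x, y, z in mm, a list of three; "rotation": the turn, a rotation vector about the world's x, y, z in rad, a list of three; "hand": the opening, from 0 (shut) to 1 (fully open). A call has 1 to 10 rows; each row shifts and turns the commanded pose from where the row before left it; what a row does not reach is not made up. A row lasts 1/8 s, in which the tool goes at most 62.5 mm and 10.7 degrees, less where a joint would pass 70% of its speed; a pose out of reach is approached as far as the arm can. A call with a gripper value outside its range is refused whole. The fingers move at their own pace and stop on an object; "newtons" is the grip in N (left out, the last holds). Time passes only in rows, so rows that do not move let the fingers close. It gives the time, the measured TCP pose, the force, the opening and the grip force at its end, in the units of the state.
- manip.read_state(): the state, without advancing time (a new reading comes with each control period).
- camera(name): name is "scene" or "side" or "wrist"; returns a dict with "image" (400x640x3 uint8, red, green, blue), "fx", "fy", "cx", "cy" (pixels), "R" (3x3) and "t" (3): a world point X has camera coordinates R X + t; the wrist camera has in their place "mount" (4x4, takes a point from camera to tool coordinates, whose origin is the TCP and whose axes are the flange's). Camera axes: x right, y down, z forward; pixel columns grow to the right and rows downward; lengths in mm; the calibration is good to about 2 mm. A picture is of the moment at which its call begins: read the wrist's pose just before it. There is no depth.
- manip.sign_off(): hands the job in; it is judged then, once.
The state is a dict: "clock": time; "joints": joint angles; "qd": joint speeds; "effort": joint torques, N m; "eef_pos": TCP position; "eef_rot": TCP orientation; "wrist_force": force on the tool from outside, world axes, zero at the start; "moment": the same for the moment, N m; "finger_gap": finger opening in mm; "finger_force": force on a finger pad.
Only numpy, scipy, OpenCV 4.12 (cv2) and the standard library are available. Lean on these libraries where they do the work, as an engineer would, in place of code of your own. Each camera call takes 0.05 s, during which the arm holds its last target. There are 200 camera calls.

## Working session

There is one attempt and no reset: what is moved stays moved. The work goes in short steps, Python scripts to look and compute and a tool call to move; the robot and the scene stay as the last step left them, time stands still between calls to the robot, and variables do not carry over. Pictures are saved under pics/ and viewed, at most 10 in all, crops included, and the job is handed in when it is done.

Besides the shell and the picture viewer there is one more tool, called after "Emit:" as name(argument=value, ...) on one line, values as JSON. move_arm: Moves the arm, as the interface text tells. Its arguments: {"type":"object","properties":{"dp":{"type":"array","items":{"type":"array","items":{"type":"number"}}},"rotation":{"type":"array","items":{"type":"array","items":{"type":"number"}}},"hand":{"type":"array","items":{"type":"number"}},"newtons":{"type":"number"}},"required":["dp","rotation","hand"]}

```bash
ls; mkdir -p pics; python3 - <<'E'
from cell import manip,camera
import cv2,json
s=manip.read_state();print(s)
ims=[]
for n in("scene","side"):
    c=camera(n);cv2.imwrite(f"pics/{n}0.png",c["image"][:,:,::-1]);print(n,c["fx"],c["fy"],c["cx"],c["cy"],c["R"],c["t"])
E
```

```text
pics
{'clock': 0.0, 'joints': array([-1.19863346e+00,  3.00497744e-01,  1.52157275e+00,  3.41674434e-05,
        1.32068458e+00, -6.66133308e-02]), 'qd': array([ 0.00065114, -0.00017631,  0.00045403, -0.00082932,  0.00039877,
       -0.00100164]), 'effort': array([-2.51221878e-03, -5.31807017e+01, -3.52741027e+01,  7.06613087e-02,
        2.43224110e-02, -1.46522680e-04]), 'eef_pos': array([ 233.56332825, -497.66189289,  204.8752348 ]), 'eef_rot': array([-3.14043501e+00, -1.10396661e-04,  4.38767657e-01]), 'wrist_force': array([-0.89890873, -0.74410867,  0.22866077]), 'moment': array([-0.08178581,  0.01218932, -0.00467058]), 'finger_force': 0.0, 'finger_gap': 94.14165803310358}
scene 367.31800186754947 367.31800186754947 315.32172031792186 196.70910937188972 [[-0.46839697  0.8834843  -0.00773102]
 [ 0.75873882  0.39774655 -0.51586151]
 [-0.45268055 -0.2474938  -0.85663711]] [ 221.43019022 -321.50847253 1320.87174038]
side 413.9455186449075 413.9455186449075 316.45765347234743 195.03893698064053 [[-0.84307404 -0.53740187 -0.02062522]
 [-0.27482614  0.4634776  -0.84241267]
 [ 0.46227347 -0.7045479  -0.53843801]] [412.93440412 204.02208881 862.82076451]
```

View pics/scene0.png

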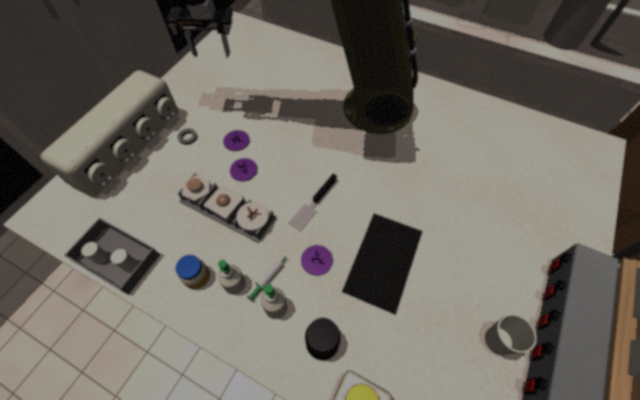

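View pics/side0.png

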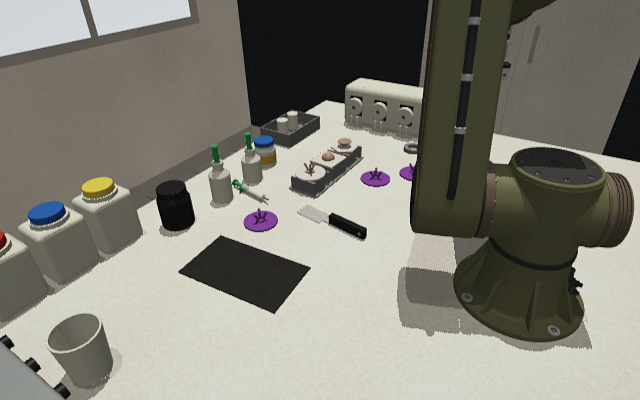

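The scene picture shows the rack with three white tiles at (195,187), (224,203) and (254,215). The spatula runs from the handle at (333,178) to the blade at (303,217). The mat is at (383,262), and purple discs lie at (236,140), (243,169) and (317,260).

Candidates for the round coral tile are the three white tiles; the purple discs are decoys. I'll check with a close crop.

```bash
cat > h.py <<'E'
import numpy as np,cv2
from cell import manip,camera
from scipy.spatial.transform import Rotation as Ro
def ray(c,uv,z):
    uv=np.atleast_2d(uv).astype(float)
    if "mount" in c: 
        R=c["Rw"];o=c["ow"]
    else:
        R=np.array(c["R"]).T;o=-R@np.array(c["t"])
    d=np.c_[(uv[:,0]-c["cx"])/c["fx"],(uv[:,1]-c["cy"])/c["fy"],np.ones(len(uv))]@R.T
    return o+d*((z-o[2])/d[:,2])[:,None]
def wrist():
    s=manip.read_state();c=camera("wrist");M=np.array(c["mount"])
    Rt=Ro.from_euler("xyz",s["eef_rot"]).as_matrix()
    c["Rw"]=Rt@M[:3,:3];c["ow"]=s["eef_pos"]+Rt@M[:3,3];return c
def crop(im,x0,x1,y0,y1,k,name):
    cv2.imwrite(f"pics/{name}.png",cv2.resize(im[y0:y1,x0:x1,::-1],None,fx=k,fy=k,interpolation=cv2.INTER_CUBIC))
E
python3 - <<'E'
from h import *
c=camera("scene");im=c["image"];crop(im,170,360,160,260,4,"crop0")
g=im.max(2)
m=(g<45).astype(np.uint8);
n,l,st,ce=cv2.connectedComponentsWithStats(m)
for i in range(1,n):
    if st[i,4]>60 and 150<ce[i][0]<450 and 150<ce[i][1]<330:
        r=cv2.minAreaRect(np.argwhere(l==i)[:,::-1].astype(np.float32));b=cv2.boxPoints(r)
        print(st[i],ce[i],ray(c,b,4).round())
E
```

```text
[314 175  22  28 183] [324.49726776 188.72677596] [[448. -24.   4.]
 [339. -10.   4.]
 [345.   9.   4.]
 [453.  -6.   4.]]
[199 187  17  27  75] [207.01333333 200.62666667] [[ 645. -306.    4.]
 [ 565. -354.    4.]
 [ 550. -312.    4.]
 [ 631. -266.    4.]]
[226 201  18  23  83] [233.53012048 213.74698795] [[ 631. -215.    4.]
 [ 551. -212.    4.]
 [ 555. -193.    4.]
 [ 635. -197.    4.]]
[246 215  28  24 139] [262.4676259  228.15107914] [[ 633. -143.    4.]
 [ 551. -105.    4.]
 [ 573.  -66.    4.]
 [ 653. -105.    4.]]
[ 344  215   77   98 4443] [382.73823993 263.233851  ] [[663. 182.   4.]
 [405. 162.   4.]
 [399. 321.   4.]
 [649. 323.   4.]]
```

View pics/crop0.png

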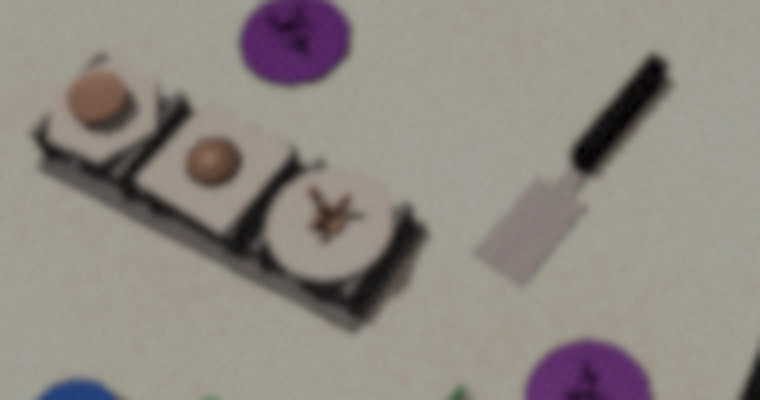

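The crop shows the coral (branching) round tile at crop (329,222), scene pixel (252,215), in the bay nearest the mat. The other two are a hexagon with a brown dome at (195,185) and a square with a dome at (223,200). The spatula's blade corners are at crop (540,178), (587,208), (520,285) and (473,250).

```bash
python3 - <<'E'
from h import *
c=camera("scene")
P=lambda a,z: ray(c,np.array(a)/4+[170-.375,160-.375],z).round(1)
b=P([(540,178),(587,208),(520,285),(473,250)],3);print("blade",b,b.mean(0))
d=(b[2]+b[3]-b[0]-b[1])/2;print("yaw",np.arctan2(d[1],d[0]),np.hypot(*d[:2]))
print("handle top ends",P([(656,57),(585,160)],30))
print("tile",P([(329,220)],51))
r=P([(43,168),(355,328)],3);print("rack back edge",r,r[1]-r[0])
print("purple near",P([(588,395)],5), P([(295,40)],5))
E
```

```text
blade [[474.2 -35.9   3. ]
 [480.5   7.7   3. ]
 [559.4  -5.6   3. ]
 [550.7 -50.1   3. ]] [516.2   -20.975   3.   ]
yaw -0.17514938577229922 78.9072398452765
handle top ends [[ 3.511e+02 -1.000e-01  3.000e+01]
 [ 4.584e+02 -5.500e+00  3.000e+01]]
tile [[ 597.2 -137.1   51. ]]
rack back edge [[ 642.6 -375.9    3. ]
 [ 644.   -93.4    3. ]] [  1.4 282.5   0. ]
purple near [[612.  78.   5.]] [[ 454.6 -270.7    5. ]]
```

Emit:
move_arm(dp=[[20, 48, 0], [21, 49, 0], [21, 49, 0], [21, 49, 0], [21, 49, 0], [21, 49, 0], [21, 49, 0], [21, 49, 0], [21, 49, 0], [20, 49, 0]], rotation=[[0, 0, -0.061], [0, 0, -0.061], [0, 0, -0.061], [0, 0, -0.061], [0, 0, -0.062], [0, 0, -0.062], [0, 0, -0.061], [0, 0, -0.061], [0, 0, -0.062], [0, 0, -0.062]], hand=[1, 1, 1, 1, 1, 1, 1, 1, 1, 1], newtons=60)

```text
clock: 1.45
eef_pos: [442.1, -7.1, 205.5]
eef_rot: [3.142, -0.0, -0.177]
wrist_force: [0.3, -0.6, 0.3]
finger_gap: 94.1
finger_force: 0.0
```

Emit:
move_arm(dp=[[0, 0, 0], [0, 0, 0]], rotation=[[0, 0, 0], [0, 0, 0]], hand=[1, 1])

```text
clock: 1.7
eef_pos: [441.4, -9.2, 205.3]
eef_rot: [3.141, 0.0, -0.174]
wrist_force: [-0.8, -0.5, -0.4]
finger_gap: 94.3
finger_force: 0.0
```

```bash
python3 - <<'E'
from h import *
c=wrist();cv2.imwrite("pics/w1.png",c["image"][:,:,::-1]);s=manip.read_state();print(s["eef_pos"],s["eef_rot"],s["joints"],c["ow"],c["Rw"])
np.savez("w1.npz",**{k:c[k] for k in("image","fx","fy","cx","cy","Rw","ow","mount")})
E
```

```text
[441.39267059  -9.64428691 205.38576431] [ 3.14140638e+00  1.85398663e-04 -1.75371829e-01] [-1.04734780e-01  5.55435212e-02  1.80901783e+00 -1.80448390e-04
  1.27722939e+00  1.64148559e+00] [521.19625551 -23.41148601 385.01520631] [[-1.74076722e-01 -9.46543717e-01 -2.71573724e-01]
 [-9.84731924e-01  1.67487393e-01  4.74448172e-02]
 [ 5.76581509e-04  2.75686354e-01 -9.61247472e-01]]
```

View pics/w1.png

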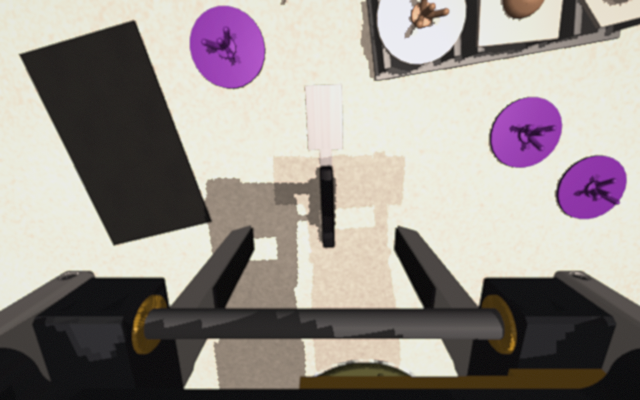

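The wrist view shows the blade at (306–342, 85–150) and the handle at (327, 167–247). The mat corners are at (134,21), (20,55), (115,244) and (210,220). The coral tile is at about (421,22), and the rack's front edge runs from (375,78) to (620,38).

```bash
python3 - <<'E'
from h import *
c=dict(np.load("w1.npz"));im=c["image"]
g=im.max(2)
m=np.zeros_like(g);m[160:252,312:345]=(g[160:252,312:345]<70)
v=np.argwhere(m)[:,::-1].astype(float)
rows=[(r,v[v[:,1]==r][:,0].min(),v[v[:,1]==r][:,0].max()) for r in range(175,246,10)];print(rows)
L=ray(c,[(320,167),(335,167),(335,247),(322,247)],30).round(1);print("handle top",L)
b=ray(c,[(306,85),(341,85),(343,150),(306,150)],3).round(1);print("blade",b,b.mean(0));d=b[0]+b[1]-b[2]-b[3];print(np.arctan2(d[1],d[0]),np.hypot(*d[:2])/2)
mt=ray(c,[(134,21),(20,55),(115,244),(210,220)],4).round(1);print("mat",mt,mt.mean(0))
# tile: bright rows; white circle edges
w=(im.min(2)>205).astype(np.uint8);w2=np.zeros_like(w);w2[0:75,372:472]=w[0:75,372:472]
n,l,st,ce=cv2.connectedComponentsWithStats(w2)
i=l[45,421];p=np.argwhere(l==i)[:,::-1];print(st[i])
P=ray(c,p,51)[:,:2];hull=cv2.convexHull(P.astype(np.float32))[:,0];(x,y),r=cv2.minEnclosingCircle(hull);print("tile",x,y,r,P.min(0),P.max(0))
print("rack front",ray(c,[(375,78),(620,38)],3).round(1))
E
```

```text
[(175, np.float64(320.0), np.float64(331.0)), (185, np.float64(320.0), np.float64(333.0)), (195, np.float64(321.0), np.float64(333.0)), (205, np.float64(321.0), np.float64(333.0)), (215, np.float64(322.0), np.float64(333.0)), (225, np.float64(322.0), np.float64(333.0)), (235, np.float64(322.0), np.float64(333.0)), (245, np.float64(324.0), np.float64(333.0))]
handle top [[459.6  -8.   30. ]
 [456.3 -26.3  30. ]
 [349.2  -8.5  30. ]
 [352.3   8.7  30. ]]
blade [[558.7  -7.9   3. ]
 [551.2 -50.6   3. ]
 [471.8 -40.5   3. ]
 [480.3   7.3   3. ]] [515.5   -22.925   3.   ]
-0.15897655128611668 79.90764982152841
mat [[662.1 176.2   4. ]
 [651.5 323.6   4. ]
 [396.4 303.    4. ]
 [408.  158.3   4. ]] [529.5   240.275   4.   ]
[ 378    0   87   63 3669]
tile 597.7349243164062 -137.31124877929688 44.32927703857422 [ 554.51413406 -181.40875362] [619.42082635 -93.641939  ]
rack front [[ 551.9  -93.     3. ]
 [ 545.1 -385.     3. ]]
```

Emit:
move_arm(dp=[[0, -1, -40], [0, -1, -50], [0.5, -0.5, -50], [0, 0, -35], [0, 0, -18], [0, 0, -8], [0, 0, 0], [0, 0, 0]], rotation=[[0, 0, 0.015], [0, 0, 0], [0, 0, 0], [0, 0, 0], [0, 0, 0], [0, 0, 0], [0, 0, 0], [0, 0, 0]], hand=[1, 1, 1, 1, 1, 1, 1, 1])

```text
clock: 2.75
eef_pos: [442.6, -11.7, 5.2]
eef_rot: [-3.142, -0.001, -0.161]
wrist_force: [-0.7, 1.1, -0.3]
finger_gap: 93.7
finger_force: 0.0
```

Emit:
move_arm(dp=[[0, 0, 0], [0, 0, 0], [0, 0, 0], [0, 0, 0], [0, 0, 0], [0, 0, 0], [0, 0, 0], [0, 0, 0], [0, 0, 0], [0, 0, 0]], rotation=[[0, 0, 0], [0, 0, 0], [0, 0, 0], [0, 0, 0], [0, 0, 0], [0, 0, 0], [0, 0, 0], [0, 0, 0], [0, 0, 0], [0, 0, 0]], hand=[0.3, 0.1, 0, 0, 0, 0, 0, 0, 0, 0], newtons=50)

```text
clock: 4.0
eef_pos: [442.2, -11.4, 4.4]
eef_rot: [3.142, -0.0, -0.16]
wrist_force: [0.5, -0.9, 0.0]
finger_gap: 17.8
finger_force: 50.0
```

Emit:
move_arm(dp=[[0, 0, 10], [0, 0, 20], [-5, -10, 20], [-10, -20, 10], [-10, -30, 0], [-10, -30, 0], [0, -26, 0], [0, -10, 0], [0, 0, 0], [0, 0, 0]], rotation=[[0, 0, 0], [0, 0, 0], [0, 0, 0.04], [0, 0, 0.04], [0, 0, 0.04], [0, 0, 0.04], [0, 0, 0], [0, 0, 0], [0, 0, 0], [0, 0, 0]], hand=[0, 0, 0, 0, 0, 0, 0, 0, 0, 0])

```text
clock: 5.25
eef_pos: [407.1, -136.7, 64.5]
eef_rot: [-3.141, 0.0, 0.0]
wrist_force: [0.3, 1.0, -1.8]
finger_gap: 17.6
finger_force: 49.9
```

```bash
python3 - <<'E'
from h import *
c=wrist();s=manip.read_state();print(s["eef_pos"],s["eef_rot"],s["finger_gap"],s["finger_force"])
np.savez("w2.npz",**{k:c[k] for k in("image","fx","fy","cx","cy","Rw","ow","mount")})
d=camera("side");np.savez("s2.npz",**{k:d[k] for k in("image","fx","fy","cx","cy","R","t")})
a=c["image"][:,:,::-1];b=cv2.resize(d["image"][110:260,250:450,::-1],(640,480))
cv2.imwrite("pics/w2.png",a)
cv2.imwrite("pics/s2.png",b)
E
```

```text
[ 407.1817874  -136.65124552   64.46710579] [-3.14142648e+00  1.95211485e-04  6.67835285e-04] 17.1887134700978 49.94627594947815
```

View pics/w2.png

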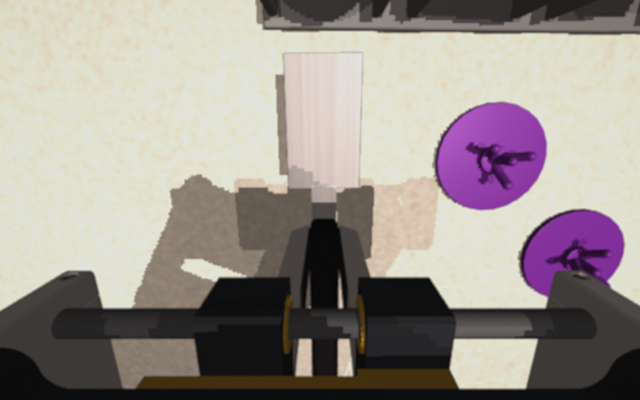

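View pics/s2.png

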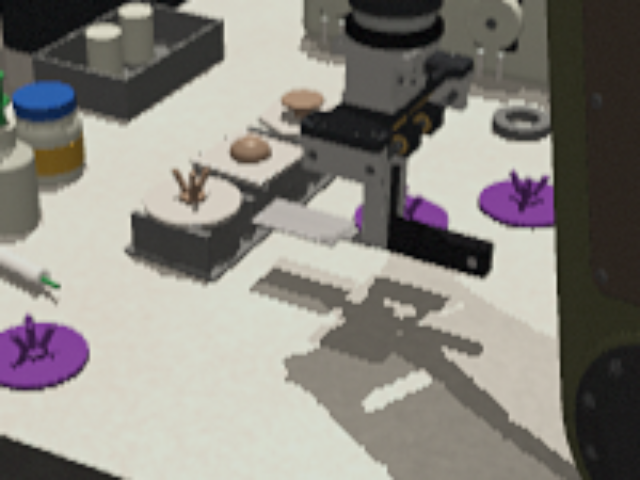

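The spatula is held level, with blade corners in the wrist view at (284,53), (363,53), (360,187) and (289,187). The rack's front-left base corner is at about (264,28).

```bash
python3 - <<'E'
from h import *
c=dict(np.load("w2.npz"))
b=ray(c,[(284,53),(363,53),(360,187),(289,187)],63).round(1);print(b,b.mean(0));d=b[0]+b[1]-b[2]-b[3];print(np.arctan2(d[1],d[0]),np.hypot(*d[:2])/2)
print(ray(c,[(264,28),(639,33)],3).round(1))
E
```

```text
[[ 521.5 -114.4   63. ]
 [ 521.4 -159.4   63. ]
 [ 442.7 -160.4   63. ]
 [ 442.7 -114.6   63. ]] [ 482.075 -137.2     63.   ]
0.007618900195898766 78.75228568111534
[[ 549.4  -92.7    3. ]
 [ 546.  -372.3    3. ]]
```

Emit:
move_arm(dp=[[0, -0.5, -10], [0, 0, -18], [0, 0, -10], [0, 0, 0], [10, 0, 0], [15, 0, 0], [15, 0, 0], [15, 0, 0], [15, 0, 0], [15, 0, 0]], rotation=[[0, 0, -0.01], [0, 0, 0], [0, 0, 0], [0, 0, 0], [0, 0, 0], [0, 0, 0], [0, 0, 0], [0, 0, 0], [0, 0, 0], [0, 0, 0]], hand=[0, 0, 0, 0, 0, 0, 0, 0, 0, 0])

```text
clock: 6.6
eef_pos: [493.5, -137.9, 27.0]
eef_rot: [3.141, -0.001, -0.01]
wrist_force: [-0.5, -0.1, -3.4]
finger_gap: 17.4
finger_force: 49.9
```

Emit:
move_arm(dp=[[12, 0, 0], [10, 0, 0], [8, 0, 0], [0, 0, 0], [0, 0, 4], [0, 0, 5], [0, 0, 3], [0, 0, 0]], rotation=[[0, 0, 0], [0, 0, 0], [0, 0, 0], [0, 0, 0], [0, 0, 0], [0, 0, 0], [0, 0, 0], [0, 0, 0]], hand=[0, 0, 0, 0, 0, 0, 0, 0])

```text
clock: 7.6
eef_pos: [522.3, -138.0, 38.8]
eef_rot: [3.141, -0.001, -0.01]
wrist_force: [0.2, 0.7, -3.4]
finger_gap: 17.5
finger_force: 49.9
```

```bash
python3 - <<'E'
from h import *
c=wrist();d=camera("side")
a=cv2.resize(c["image"][0:240,180:500,::-1],(480,360));b=cv2.resize(d["image"][110:230,270:430,::-1],(480,360))
cv2.imwrite("pics/3.png",np.vstack([a,b])[:,:])
b=np.hstack([a[:, :400],b[:,:400]]);cv2.imwrite("pics/3.png",b)
E
```

```text
(no output)
```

View pics/3.png

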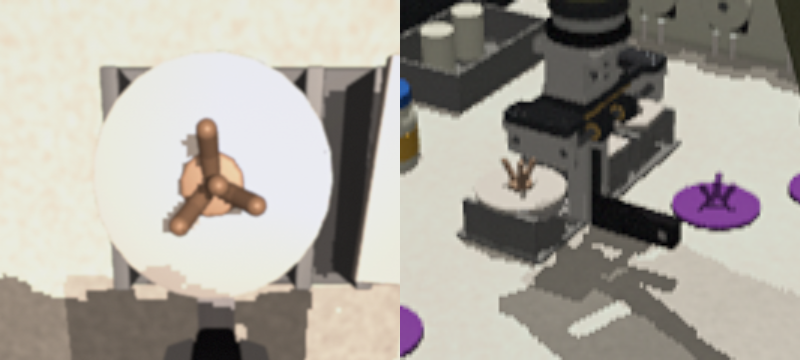

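The spatula is under the tile, centred, with a gap between the handle and the tile edge. Lifting slowly.

Emit:
move_arm(dp=[[0, 0, 2], [0, 0, 2], [0, 0, 2], [0, 0, 2], [0, 0, 2], [0, 0, 3], [0, 0, 4], [0, 0, 5], [0, 0, 6], [0, 0, 6]], rotation=[[0, 0, 0], [0, 0, 0], [0, 0, 0], [0, 0, 0], [0, 0, 0], [0, 0, 0], [0, 0, 0], [0, 0, 0], [0, 0, 0], [0, 0, 0]], hand=[0, 0, 0, 0, 0, 0, 0, 0, 0, 0])

```text
clock: 8.95
eef_pos: [522.2, -137.9, 72.9]
eef_rot: [3.142, -0.0, -0.01]
wrist_force: [0.3, 0.1, -3.7]
finger_gap: 17.5
finger_force: 49.9
```

Emit:
move_arm(dp=[[0, 0, 6], [0, 0, 6], [0, 0, 5], [0, 0, 4], [0, 0, 2], [0, 0, 0], [0, 0, 0], [0, 0, 0]], rotation=[[0, 0, 0], [0, 0, 0], [0, 0, 0], [0, 0, 0], [0, 0, 0], [0, 0, 0], [0, 0, 0], [0, 0, 0]], hand=[0, 0, 0, 0, 0, 0, 0, 0])

```text
clock: 9.95
eef_pos: [522.1, -137.9, 95.3]
eef_rot: [-3.141, 0.0, -0.01]
wrist_force: [0.7, 0.1, -4.0]
finger_gap: 17.9
finger_force: 49.9
```

```bash
python3 - <<'E'
from h import *
c=wrist();d=camera("side")
a=cv2.resize(c["image"][0:240,180:500,::-1],(480,360));b=cv2.resize(d["image"][90:210,250:410,::-1],(480,360))
b=np.hstack([a[:, :400],b[:,:400]]);cv2.imwrite("pics/4.png",b)
E
```

```text
(no output)
```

View pics/4.png

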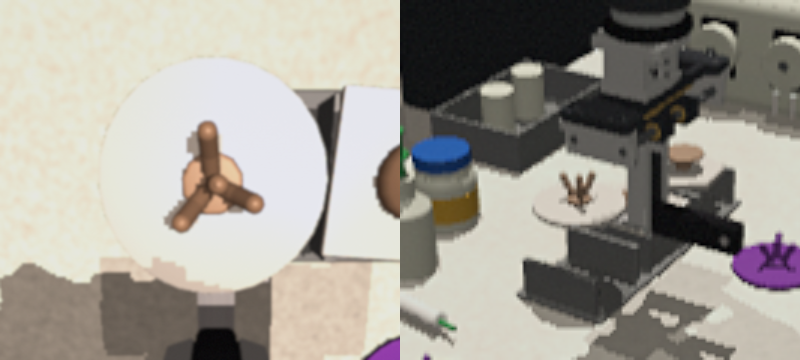

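The tile is up, level and clear of the rack on the blade. Carrying it to the mat with gentle ramps.

Emit:
move_arm(dp=[[0, 4, 0], [0, 8, 0], [0, 12, 0], [0, 16, 0], [0, 20, 0], [0, 20, 0], [0, 20, 0], [0, 20, 0], [0, 20, 0], [0, 20, 0]], rotation=[[0, 0, 0], [0, 0, 0], [0, 0, 0], [0, 0, 0], [0, 0, 0.005], [0, 0, 0.005], [0, 0, 0.005], [0, 0, 0.005], [0, 0, 0.005], [0, 0, 0.005]], hand=[0, 0, 0, 0, 0, 0, 0, 0, 0, 0])

```text
clock: 11.3
eef_pos: [522.0, 23.8, 95.5]
eef_rot: [-3.142, 0.0, 0.021]
wrist_force: [-0.5, -0.2, -4.0]
finger_gap: 17.6
finger_force: 49.9
```

Emit:
move_arm(dp=[[0, 20, 0], [0, 20, 0], [0, 20, 0], [0, 20, 0], [0, 20, 0], [0, 20, 0], [0, 20, 0], [0, 20, 0], [0, 20, 0], [0, 16, 0]], rotation=[[0, 0, 0.005], [0, 0, 0.005], [0, 0, 0.005], [0, 0, 0.005], [0, 0, 0.005], [0, 0, 0.005], [0, 0, 0], [0, 0, 0], [0, 0, 0], [0, 0, 0]], hand=[0, 0, 0, 0, 0, 0, 0, 0, 0, 0])

```text
clock: 12.55
eef_pos: [522.1, 219.5, 95.4]
eef_rot: [-3.142, 0.0, 0.05]
wrist_force: [-0.4, -0.2, -3.1]
finger_gap: 17.8
finger_force: 49.9
```

Emit:
move_arm(dp=[[0, 12, 0], [0, 8, 0], [0, 3, 0], [0, 0, 0], [0, 0, 0], [0, 0, 0]], rotation=[[0, 0, 0], [0, 0, 0], [0, 0, 0], [0, 0, 0], [0, 0, 0], [0, 0, 0]], hand=[0, 0, 0, 0, 0, 0])

```text
clock: 13.3
eef_pos: [522.2, 240.8, 95.5]
eef_rot: [3.142, -0.0, 0.049]
wrist_force: [-0.3, 0.1, -4.6]
finger_gap: 17.9
finger_force: 49.9
```

```bash
python3 - <<'E'
from h import *
c=wrist();s=manip.read_state();print(s["eef_pos"],s["eef_rot"])
np.savez("w5.npz",**{k:c[k] for k in("image","fx","fy","cx","cy","Rw","ow","mount")})
d=camera("side")
b=np.hstack([c["image"][:300,100:540,::-1],cv2.resize(d["image"][150:310,160:320,::-1],(300,300))]);cv2.imwrite("pics/5.png",b)
E
```

```text
[522.20969466 240.89446462  95.49428442] [-3.14157483e+00 -6.30020262e-06  4.94382301e-02]
```

View pics/5.png

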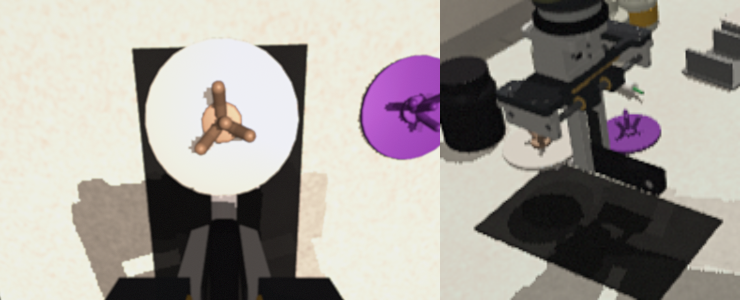

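The tile is still centred on the blade and over the mat, and the spatula is in line with it. Lowering.

Emit:
move_arm(dp=[[0, 0, -4], [0, 0, -8], [0, 0, -10], [0, 0, -12], [0, 0, -12], [0, 0, -12], [0, 0, -10], [0, 0, -8], [0, 0, -4], [0, 0, -2]], rotation=[[0, 0, 0], [0, 0, 0], [0, 0, 0], [0, 0, 0], [0, 0, 0], [0, 0, 0], [0, 0, 0], [0, 0, 0], [0, 0, 0], [0, 0, 0]], hand=[0, 0, 0, 0, 0, 0, 0, 0, 0, 0])

```text
clock: 14.65
eef_pos: [522.2, 241.1, 13.4]
eef_rot: [-3.142, -0.0, 0.05]
wrist_force: [0.5, 1.2, -2.8]
finger_gap: 17.3
finger_force: 49.9
```

Emit:
move_arm(dp=[[0, 0, -1], [0, 0, -1], [0, 0, -1], [0, 0, -1], [0, 0, 0]], rotation=[[0, 0, 0], [0, 0, 0], [0, 0, 0], [0, 0, 0], [0, 0, 0]], hand=[0, 0, 0, 0, 0])

```text
clock: 15.28
eef_pos: [522.1, 241.1, 9.4]
eef_rot: [3.142, 0.0, 0.05]
wrist_force: [0.3, 0.2, -2.8]
finger_gap: 17.8
finger_force: 49.9
```

Emit:
move_arm(dp=[[0, 0, -0.5], [0, 0, -0.5], [0, 0, 0]], rotation=[[0, 0, 0], [0, 0, 0], [0, 0, 0]], hand=[0, 0, 0])

```text
clock: 15.65
eef_pos: [522.2, 241.1, 8.5]
eef_rot: [-3.142, -0.0, 0.05]
wrist_force: [-0.6, 0.2, -3.2]
finger_gap: 17.9
finger_force: 49.9
```

Emit:
move_arm(dp=[[0, 0, -0.4], [0, 0, -0.4], [0, 0, 0]], rotation=[[0, 0, 0], [0, 0, 0], [0, 0, 0]], hand=[0, 0, 0])

```text
clock: 16.02
eef_pos: [522.2, 241.1, 8.5]
eef_rot: [-3.142, -0.0, 0.05]
wrist_force: [-5.1, -2.3, 7.9]
finger_gap: 17.7
finger_force: 50.0
```

Contact with the mat. Releasing and rising.

Emit:
move_arm(dp=[[0, 0, 0.4], [0, 0, 0], [0, 0, 0], [0, 0, 0], [0, 0, 0], [0, 0, 0], [0, 0, 0], [0, 0, 0]], rotation=[[0, 0, 0], [0, 0, 0], [0, 0, 0], [0, 0, 0], [0, 0, 0], [0, 0, 0], [0, 0, 0], [0, 0, 0]], hand=[0, 0.25, 0.3, 0.4, 0.5, 0.5, 0.5, 0.5])

```text
clock: 17.02
eef_pos: [522.1, 241.1, 8.0]
eef_rot: [-3.142, 0.0, 0.05]
wrist_force: [-0.5, -0.0, -0.3]
finger_gap: 47.5
finger_force: 0.0
```

Emit:
move_arm(dp=[[0, 0, 5], [0, 0, 15], [0, 0, 25], [-5, 0, 30], [-10, 0, 30], [0, 0, 20], [0, 0, 0], [0, 0, 0], [0, 0, 0]], rotation=[[0, 0, 0], [0, 0, 0], [0, 0, 0], [0, 0, 0], [0, 0, 0], [0, 0, 0], [0, 0, 0], [0, 0, 0], [0, 0, 0]], hand=[0.5, 0.5, 0.5, 0.5, 0.5, 0.5, 0.5, 0.5, 0.5])

```text
clock: 18.15
eef_pos: [506.8, 240.9, 132.1]
eef_rot: [3.141, 0.001, 0.05]
wrist_force: [-0.6, 1.1, -0.9]
finger_gap: 46.9
finger_force: 0.0
```

```bash
python3 - <<'E'
from h import *
c=wrist();d=camera("side")
b=np.hstack([c["image"][:300,100:540,::-1],cv2.resize(d["image"][150:310,160:320,::-1],(300,300))]);cv2.imwrite("pics/6.png",b)
E
```

```text
(no output)
```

View pics/6.png

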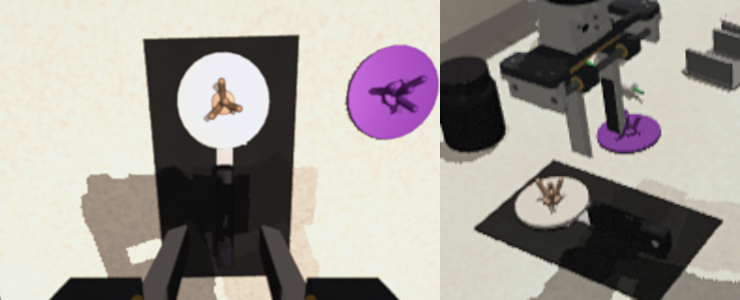

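The spatula lies flat on the mat with the tile centred on its blade, and the gripper is clear.

```bash
python3 -c "
from cell import manip
print(manip.sign_off())"
```

```text
the job is handed in; nothing more can be done
None
```

The job is handed in: the spatula lies flat on the mat, released, with the coral tile centred on its blade. The fingers stayed clear of the tile and it took about 18 s, though the sign-off gave no verdict.

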